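# Lock a two-part casting mould with its cam

## Robot

A 6-joint arm with a two-finger parallel gripper is mounted at the origin on the work surface. World frame = base frame: x ahead of the robot, y to its left, z up, the work surface at z = 0. Lengths are in m, angles in degrees, forces in N, time in s.
With the tool pointing down it reaches from about 0.3 to 0.75 m from the base axis. Payload 8.5 kg.
Tool frame: the origin (TCP) lies at the very end of the fingers, on their centre line; the grasp point (between the pads) lies 19 mm behind it (env.pinch_z is the distance from the TCP to the grasp point, in m); z points along the fingers, y is the line along which they close (so a half turn about z gives the same grasp; the last joint's range is limited). The gripper opens to 85 mm and grips with 20 to 120 N. Pads are 22 mm wide; open, the fingers measure 114 mm over their backs; the gripper's body (76 mm by 85 mm) begins 54 mm behind the grasp point. The pads swing forward as they close: fully open they stand 13 mm farther back than shut.
Start: joints at [59.8, 21.807, 74.336, -0, 83.858, -12.336], TCP at [0.169, 0.523, 0.205] pointing down, gripper open.
Joint ranges: [-178.18, 178.18], [-50.72, 133.34], [12.68, 142.11], [-81.47, 261.47], [9.98, 163.14], [-165.26, 165.26]. Speed limits (degrees/s): [136.94, 136.94, 180, 180, 180, 180].

## Interface

Orientations are given as a 3x3 rotation matrix whose columns are the frame's x, y, z axes.
In Python, from rig import env, viewer gives the robot as it stands.
- The arm moves only by the tool drive_tool, never from a script. Its argument "series" is a list of rows, each a list of 3 entries, a list of its own where there are three numbers: the shift along the tool's x, y, z in m, then the turn about the tool's z in degrees, then the finger opening in m, from 0 to 0.0854. A call has 1 to 20 rows; each row is the pose to reach, as a shift and turn from the pose commanded when the call began, along the tool's axes at that moment; what a row does not reach only later rows make up. A row lasts 1/10 s, in which the tool goes at most 50 mm and 8.59 degrees, less where a joint would pass 70% of its speed; a pose out of reach is approached as far as the arm can. A call with a gripper value outside its range is refused whole. The fingers move at their own pace and stop on an object; "newtons" is the grip in N (left out, the last holds). Time passes only in rows, so rows that repeat a pose let the fingers close. It gives the time, the measured TCP pose, the force, the opening and the grip force at its end, in the units of the state.
- env.observe(): the state, without advancing time (a new reading comes with each control period).
- viewer.get_image(name): name is "side" or "top" or "wrist"; returns a dict with "img" (384x512x3 uint8, red, green, blue), "depth" (384x512 float32, m along the optical axis (not along the pixel's ray), 0 where there is no reading), "camera_matrix" (3x3 intrinsics, pixels), "rvec" (rotation vector, rad) and "tvec" (3), from world to camera coordinates, as OpenCV has them. Camera axes: x right, y down, z forward; pixel columns grow to the right and rows downward; lengths in m; the calibration is good to about 2 mm. A picture is of the moment at which its call begins.
- env.close_job(): hands the job in; it is judged then, once.
The state is a dict: "time_s": time; "q": joint angles; "qvel": joint speeds; "joint_efforts": joint torques, N m; "position": TCP position; "tool_rot": TCP orientation; "ft_force": force on the tool from outside, world axes, zero at the start; "wrist_torque": the same for the moment, N m; "grip_width": finger opening in m; "gripper_force": force on a finger pad.
Only numpy, scipy, OpenCV 4.12 (cv2) and the standard library are available. Lean on these libraries where they do the work, as an engineer would, in place of code of your own. Each camera call takes 0.05 s, during which the arm holds its last target. There are 200 camera calls.

## Task

Close the two-part plaster casting mould: slide its loose half up to the fixed half so that the headed stud runs into the open slot of the cam, then turn the cam clockwise by its wing handle all the way, so that it draws the two halves tight together and holds them. Let go when it is locked, and leave the red-lidded jars and the bottle around it where they stand.

Things in the scene. Friction and masses are not known exactly. Their poses are not given: they have to be found in the camera images.
- mould_base: Fixed mould stand: plywood board 170 x 370 mm, 15 thick, with two rails; it cannot move. Origin under the seam at table height; z up; its +y runs along the board from the sliding half to the fixed half, x across. The fixed plaster half (120 wide, top 105 mm above the table) spans y = 0 to +142 mm. A springy rubber gasket stands 5 mm proud of its seam face: 1.5 N per mm, about 7 N squashed.
- half_grip (a point): Grip point of the sliding plaster half: in a wooden block on its top, 30 mm along the mould's y, 70 along its x, 105 to 139 mm above the table; the point is at its middle, 125 mm above the table, 78 mm behind the half's seam face. The half (120 wide, 142 long, 0.9 kg) is captive on the rails, slides only along the mould's y, about 2.5 N of friction, stays where left.
- mould_half (a joint): Gap in m between the two plaster faces: 0 shut, at most 0.07. Sliding the half along the mould's +y lowers it. Below 0.005 the gasket resists and, let go, pushes the half back to about 0.0035 until the cam holds it. With the cam open, the stud enters the slot's mouth as the gap closes; the turning cam catches it once the gap is 0.010 or less.
- stud_head (a point): Middle of the top of the headed steel stud, 126 mm above the table: upright neck 8 mm thick, head 16 across and 5 thick. It stands on a steel strap on the sliding half, 19 mm beyond that half's seam face (towards the cam), and moves with the half.
- cam_wing (a point): Middle of the cam's wing handle, on the cam's upright axis, 151 mm above the table, 55 mm along the mould's +y from its origin. The wing is a steel bar 60 long (the point's x axis, turning with it), 12 thick, 28 tall (137 to 165 mm above the table); the stud's head passes 11 mm below it. Under it is the dark cam plate with the curved slot, 50 mm in radius, 112 to 118 mm above the table.
- cam (a joint): Turn of the cam in rad, growing clockwise seen from above, -0.2 to 1.35 (stop). At 0 the wing lies along the mould's x. Up to 0.15 the slot's mouth is open to the stud; past 0.4 without the stud inside, the claw blocks it. From about 0.4 to 1.1 the slot draws the stud in, beyond that it holds it. It takes up to about 0.25 N m and stays where left.
- glaze_pot: Bystander, loose: small white jar with a red lid, 60 across, 75 tall, beside the mould. Origin under its middle.
- bottle: Bystander, loose: grey bottle, 66 across, 170 tall. Origin under its middle.
- paint_tub: Bystander, loose: grey tub with a red lid, 86 across, 100 tall. Origin under its middle.

How it is judged:
By the outcome, as a careful person would: the job done as asked, in the order asked, and still so for the second after the job is handed in, with the robot touching nothing.
It also fails if it takes over 45 s, if anything falls off the work surface, if the arm or the gripper's body presses on something with over 40 N, if the wrist force passes 120 N, or if a joint passes its speed limit or range.

## Working session

There is one attempt and no reset: what is moved stays moved. The work goes in short steps, Python scripts to look and compute and a tool call to move; the robot and the scene stay as the last step left them, time stands still between calls to the robot, and variables do not carry over. Pictures are saved under pics/ and viewed, at most 10 in all, crops included, and the job is handed in when it is done.

Besides the shell and the picture viewer there is one more tool, called after "Call:" by a JSON object that holds its "method" and its "body", one argument or row to a line. drive_tool: Moves the arm, as the interface text tells. Its arguments: {"type":"object","properties":{"series":{"type":"array"},"newtons":{"type":"number"}},"required":["series"]}

```bash
mkdir -p pics
cat > h.py <<'E'
import numpy as np, cv2
from rig import env, viewer
def get(n):
    d=viewer.get_image(n); d['R']=cv2.Rodrigues(np.array(d['rvec'],float))[0]; d['t']=np.array(d['tvec'],float).ravel(); return d
def cloud(d):
    K=d['camera_matrix']; z=d['depth']; v,u=np.mgrid[:z.shape[0],:z.shape[1]]
    P=np.stack([(u-K[0,2])/K[0,0]*z,(v-K[1,2])/K[1,1]*z,z],-1)
    return (P-d['t'])@d['R']
def ray(d,u,v,h):
    K=d['camera_matrix']; r=d['R'].T@np.array([(u-K[0,2])/K[0,0],(v-K[1,2])/K[1,1],1]); c=-d['R'].T@d['t']
    return c+r*(h-c[2])/r[2]
def save(d,n,s=1.5): cv2.imwrite('pics/'+n,cv2.resize(d['img'][...,::-1],None,fx=s,fy=s))
E
python3 - <<'E'
from h import *
for n in('top','side'):
    d=get(n); save(d,n+'1.png'); np.savez(n+'1.npz',**d)
o=env.observe();print(o['tool_rot'],o['position'],o['time_s'],env.pinch_z)
E
```

```text
[[-9.51776023e-01  3.06793034e-01 -6.59987953e-04]
 [ 3.06793620e-01  9.51775371e-01 -1.14760935e-03]
 [ 2.76081723e-04 -1.29474716e-03 -9.99999124e-01]] [0.16858999 0.52320695 0.20418824] 0.1 0.0187
```

View pics/top1.png

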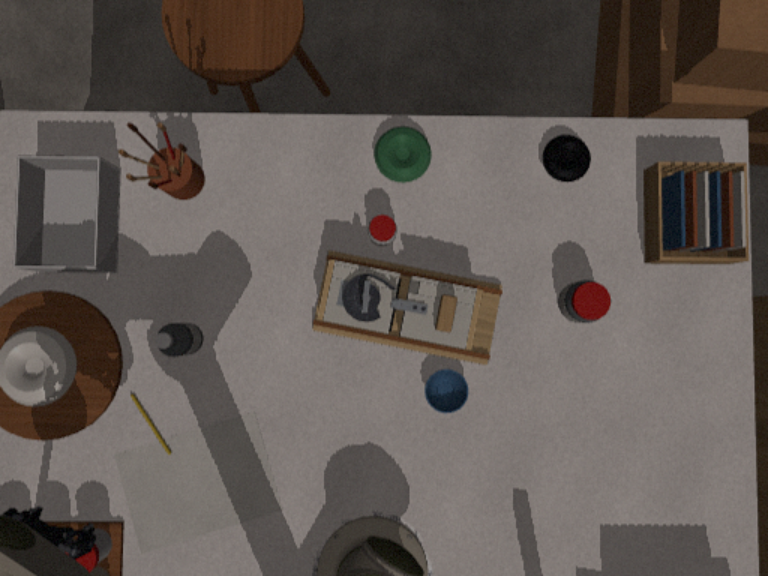

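View pics/side1.png

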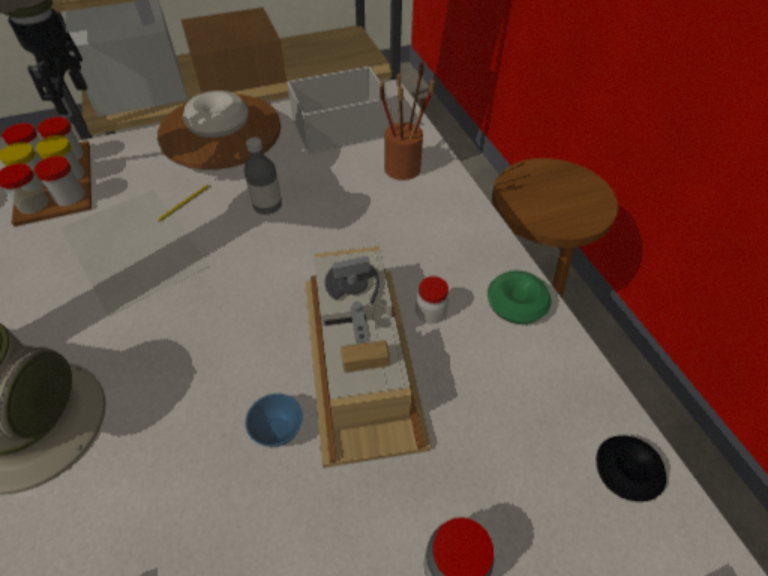

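The top view shows the mould with its seam at about (400,300), the block at (446,312), the wing at (367,295), the small jar at (382,229) and the tub at (590,300). The bottle is at (178,340). The side view agrees.

Run:
```python
from h import *
d=dict(np.load('top1.npz')); 
P=cloud(d); s=1.5
print('seam',ray(d,400/s,302/s,.105),'table z',P[250,200])
g=lambda u,v:(int(v/s),int(u/s))
for n,p in dict(block=(446,312),wing=(367,295),jar=(382,229),tub=(590,300),bottle=(170,340)).items(): print(n,P[g(*p)].round(3))
v,u=np.mgrid[:384,:512]
def rect(m,n,h):
    k,l,st,c=cv2.connectedComponentsWithStats(m.astype(np.uint8)); 
    i=1+np.argmax(st[1:,4]); q=np.argwhere(l==i)[:,::-1]
    xy=np.array([ray(d,a,b,h)[:2] for a,b in q],np.float32)
    print(n,len(q),P[l==i][:,2].mean().round(3),xy.mean(0).round(4),cv2.minAreaRect(xy*1000)); 
win=(u>290/s)&(u<510/s)&(v>240/s)&(v<370/s)
z=P[...,2]
rect(win&(z>.128)&(z<.150)&(u>425/s),'block',.139)
rect(win&(z>.150)&(u<395/s),'wing',.165)
rect(win&(z>.09)&(z<.112),'plaster',.105)
rect(win&(z>.01)&(z<.2),'all',.105)
im=d['img'].astype(int);red=(im[...,0]>120)&(im[...,1]<60)
rect(red&(u<420/s)&(u>350/s)&(v<260/s),'jar',.075);rect(red&(u>540/s)&(v<330/s)&(v>250/s),'tub',.1)
x=d['img'][150:250,195:345,::-1];cv2.imwrite('pics/crop.png',cv2.resize(x,None,fx=5,fy=5,interpolation=cv2.INTER_CUBIC))
```

```text
seam [ 0.54931726 -0.0501582   0.105     ] table z [ 0.39833088  0.15401459 -0.00056698]
block [ 0.53  -0.136  0.14 ]
wing [0.562 0.015 0.172]
jar [ 0.698 -0.012  0.076]
tub [ 0.557 -0.422  0.105]
bottle [0.475 0.376 0.168]
block 259 0.139 [ 0.53   -0.1366] ((530.0862426757812, -136.50425720214844), (30.245283126831055, 69.38227844238281), 78.89579010009766)
wing 94 0.166 [0.5587 0.0162] ((559.0037841796875, 16.18924331665039), (12.079888343811035, 56.90565872192383), 85.933837890625)
plaster 1621 0.106 [ 0.5297 -0.1305] ((532.4798583984375, -124.49304962158203), (153.12570190429688, 119.38307189941406), 79.25667572021484)
all 6401 0.078 [ 0.5408 -0.0633] ((539.630126953125, -63.735931396484375), (350.0751647949219, 162.02626037597656), 79.16869354248047)Traceback (most recent call last):
  File "<stdin>", line 20, in <module>
  File "<stdin>", line 10, in rect
    return _wrapfunc(a, 'argmax', axis=axis, out=out, **kwds)
    return bound(*args, **kwds)
ValueError: attempt to get argmax of an empty sequence
```

The heights (0.139 and 0.166 m) and sizes (30x69 and 12x57 mm) match the given ones. The mould's +y is (0.19, 0.98) in world, the gap is about 22 mm and the cam is at about -0.12. I'm moving above the block.

Call:
{"method": "drive_tool", "body": {
  "series": [
    [[-0.04, -0.04, -0.02], 0, 0.06],
    [[-0.075, -0.07, -0.03], 0, 0.06],
    [[-0.11, -0.103, -0.03], -2, 0.06],
    [[-0.145, -0.136, -0.03], -3, 0.06],
    [[-0.18, -0.169, -0.03], -4, 0.06],
    [[-0.215, -0.202, -0.03], -5, 0.06],
    [[-0.25, -0.235, -0.03], -6, 0.06],
    [[-0.285, -0.268, -0.03], -7, 0.06],
    [[-0.32, -0.301, -0.03], -7, 0.06],
    [[-0.355, -0.334, -0.03], -7, 0.06],
    [[-0.39, -0.367, -0.03], -7, 0.06],
    [[-0.425, -0.4, -0.03], -7, 0.06],
    [[-0.46, -0.433, -0.03], -7, 0.06],
    [[-0.495, -0.466, -0.03], -7, 0.06],
    [[-0.525, -0.495, -0.03], -7, 0.06],
    [[-0.54, -0.51, -0.03], -7, 0.06],
    [[-0.546, -0.517, -0.03], -7, 0.06],
    [[-0.546, -0.517, -0.03], -7, 0.06],
    [[-0.546, -0.517, -0.03], -7, 0.06]
  ]
}}

```text
time_s: 2.0
position: [0.5293, -0.1351, 0.2348]
tool_rot: [[-0.982, 0.188, -0.0], [0.188, 0.982, 0.0], [0.0, 0.0, -1.0]]
ft_force: [-0.9, -0.1, -0.6]
grip_width: 0.0601
gripper_force: 0.0
```

Run:
```python
from h import *
d=get('wrist'); save(d,'w1.png'); np.savez('w1.npz',**d)
o=env.observe();print(o['tool_rot'].round(3) if hasattr(o['tool_rot'],'round') else o['tool_rot'],o['position'],o['time_s'],o['q'],o['grip_width'],o['ft_force'])
P=cloud(d);z=P[...,2];v,u=np.mgrid[:384,:512]
def rect(m,n):
    k,l,st,c=cv2.connectedComponentsWithStats(m.astype(np.uint8))
    for i in 1+np.argsort(-st[1:,4])[:3]:
        q=P[l==i]; print(n,len(q),np.median(q[:,2]).round(4),c[i].round(0),cv2.minAreaRect((q[:,:2]*1000).astype(np.float32)))
rect((z>.128)&(z<.145)&(d['depth']>0),'block')
rect((z>.155)&(z<.175)&(d['depth']>0),'wing')
t=dict(np.load('top1.npz'));T=cloud(t).reshape(-1,3)
e=np.array([.189,.982]);a=(T[:,:2]-[.530,-.1366])@e;b=(T[:,:2]-[.530,-.1366])@[.982,-.189]
for s in range(15,110,5):
    m=(abs(a-s)<2.5e0) if 0 else (abs(a*1000-s)<2.5)&(abs(b)<.02); print(s,T[m][:,2].max().round(3),np.median(T[m][:,2]).round(3))
```

```text
[[-0.982  0.187 -0.   ]
 [ 0.187  0.982  0.   ]
 [ 0.     0.    -1.   ]] [ 0.52935195 -0.13489862  0.23495419] 2.05 [-2.67230347e+01  2.03041437e+01  7.16285803e+01  9.64668535e-03
  8.80731332e+01 -1.05921361e+02] 0.06021462623371405 [-0.09594061  0.83681191  0.61618352]
block 2680 0.1386 [257. 182.] ((528.34619140625, -138.0436248779297), (30.02432632446289, 68.70431518554688), 79.2319107055664)
block 450 0.1401 [432. 182.] ((557.2194213867188, 9.743436813354492), (10.366052627563477, 60.246421813964844), 77.34733581542969)
wing 1555 0.1642 [452. 190.] ((558.265380859375, 14.647374153137207), (13.019286155700684, 60.235084533691406), 86.08038330078125)
wing 1 0.1554 [440. 204.] ((568.9468994140625, 7.2820305824279785), (0.0, 0.0), 0.0)
15 0.14 0.118
20 0.111 0.105
25 0.114 0.106
30 0.113 0.107
35 0.117 0.106
40 0.116 0.107
45 0.118 0.11
50 0.117 0.109
55 0.114 0.109
60 0.121 0.109
65 0.115 0.108
70 0.115 0.107
75 0.115 0.108
80 0.114 0.089
85 0.114 0.109
90 0.127 0.111
95 0.131 0.124
100 0.13 0.112
105 0.129 0.107
```

View pics/w1.png

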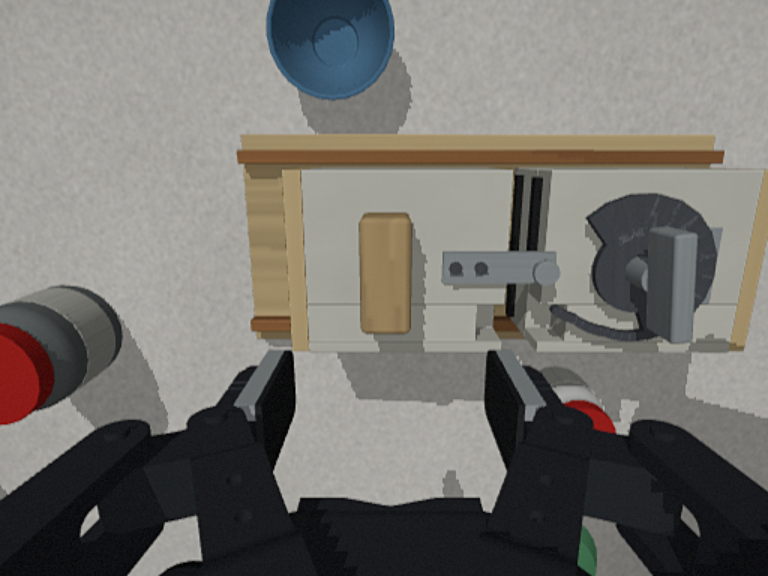

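The wrist view shows the block at about (385,272), the strap with the stud at (545,272) and the cam with its mouth facing the stud and the wing at (672,285). I'll grip the block across its 30 mm side.

Call:
{"method": "drive_tool", "body": {
  "series": [
    [[0, -0.002, 0.03], 0, 0.055],
    [[0, -0.0025, 0.06], 0, 0.055],
    [[0, -0.0025, 0.09], 0, 0.055],
    [[0, -0.0025, 0.11], 0, 0.055],
    [[0, -0.0025, 0.12], 0, 0.055],
    [[0, -0.0025, 0.12], 0, 0.055],
    [[0, -0.0025, 0.12], 0, 0.02],
    [[0, -0.0025, 0.12], 0, 0.02],
    [[0, -0.0025, 0.12], 0, 0.02],
    [[0, -0.0025, 0.12], 0, 0.02],
    [[0, -0.0025, 0.12], 0, 0.02],
    [[0, -0.0025, 0.12], 0, 0.02]
  ],
  "newtons": 40
}}

```text
time_s: 3.25
position: [0.5293, -0.1386, 0.1148]
tool_rot: [[-0.982, 0.189, 0.0], [0.189, 0.982, -0.0], [-0.0, -0.0, -1.0]]
ft_force: [-0.1, 0.6, -0.4]
grip_width: 0.0199
gripper_force: 0.0
```

Run:
```python
from h import *
d=get('wrist'); s=get('side')
a=cv2.resize(d['img'],(400,300)); b=cv2.resize(s['img'][140:320,170:320],(360,432))
c=np.zeros((440,770,3),np.uint8);c[:300,:400]=a;c[:432,405:765]=b
cv2.imwrite('pics/w2.png',c[...,::-1]);o=env.observe();print(o['grip_width'],o['gripper_force'],o['position'])
```

```text
0.020201618575422506 0.0 [ 0.52933284 -0.13859246  0.11475187]
```

View pics/w2.png

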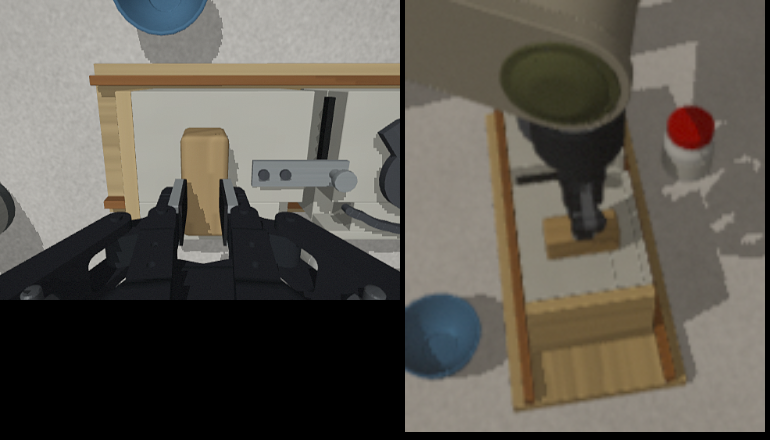

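The fingers stand over the block's middle, but nothing is gripped. In the side view the tip seems to end at the block's top. I'll check where the tips really are.

Run:
```python
from h import *
d=get('wrist');P=cloud(d)
ex=np.array([.982,-.189]);ey=np.array([.189,.982]);o=np.array([.5287,-.1375])
def q(p): return [round(1000*float(x)) for x in((p[:2]-o)@ex,(p[:2]-o)@ey,p[2])]
# wrist pic was 400x300 of 512x384 -> x1.28 ; scan row through pads and block
for r in (150,185,200,215,230):
    print(r,[(c,q(P[int(r*1.28),int(c*1.28)])) for c in range(160,260,6)])
s=get('side');S=cloud(s)
for r in range(205,262,7): print('side',r,[(c,q(S[int(140+r/2.4),int(170+(c-405)/2.4)])) for c in range(560,625,9)])
```

```text
150 [(160, [-16, -34, 105]), (166, [-16, -29, 105]), (172, [-16, -25, 104]), (178, [-16, -20, 106]), (184, [-25, -13, 139]), (190, [-26, -9, 139]), (196, [-26, -6, 139]), (202, [-25, -2, 138]), (208, [-26, 2, 139]), (214, [-26, 5, 139]), (220, [-26, 9, 139]), (226, [-25, 13, 137]), (232, [-16, 20, 105]), (238, [-16, 25, 103]), (244, [-16, 29, 104]), (250, [-16, 34, 106]), (256, [-16, 38, 104])]
185 [(160, [12, -35, 104]), (166, [12, -30, 104]), (172, [11, -25, 105]), (178, [-9, -16, 154]), (184, [-10, -12, 154]), (190, [-3, -10, 138]), (196, [-3, -6, 139]), (202, [-3, -2, 139]), (208, [-3, 2, 139]), (214, [-3, 5, 139]), (220, [-6, 9, 147]), (226, [-10, 11, 155]), (232, [-9, 15, 153]), (238, [11, 25, 105]), (244, [11, 30, 106]), (250, [11, 35, 105]), (256, [9, 38, 110])]
200 [(160, [-6, -24, 166]), (166, [-7, -21, 167]), (172, [-10, -16, 174]), (178, [-10, -14, 174]), (184, [-5, -12, 164]), (190, [8, -10, 139]), (196, [8, -6, 138]), (202, [8, -2, 139]), (208, [8, 2, 138]), (214, [7, 5, 140]), (220, [3, 9, 149]), (226, [-10, 10, 174]), (232, [-10, 12, 174]), (238, [-5, 17, 165]), (244,
[... 1867 characters left out ...]
]), (587, [1, -23, 148]), (596, [10, -16, 134]), (605, [20, -14, 128]), (614, [28, -16, 129]), (623, [38, -3, 105])]
side 247 [(560, [-23, -15, 132]), (569, [-14, -14, 129]), (578, [-5, -15, 128]), (587, [1, -15, 126]), (596, [10, -15, 124]), (605, [19, -15, 122]), (614, [29, -15, 118]), (623, [37, -7, 103])]
side 254 [(560, [-24, -15, 120]), (569, [-15, -15, 118]), (578, [-6, -16, 116]), (587, [1, -16, 115]), (596, [10, -16, 111]), (605, [19, -15, 109]), (614, [29, -13, 103]), (623, [36, -16, 106])]
side 261 [(560, [-24, -14, 105]), (569, [-15, -15, 104]), (578, [-6, -16, 104]), (587, [1, -18, 105]), (596, [10, -19, 104]), (605, [19, -21, 105]), (614, [27, -24, 108]), (623, [34, -24, 105])]
```

Run:
```python
from h import *
def an(d,tcp,name):
    P=cloud(d).reshape(-1,3);ok=(d['depth'].ravel()>0)
    ex=np.array([.982,-.189]);ey=np.array([.189,.982])
    Q=np.c_[(P[:,:2]-tcp[:2])@ex,(P[:,:2]-tcp[:2])@ey,P[:,2]-tcp[2]][ok]*1000
    # dark/near points: anything above block+4mm, near tcp
    m=(P[ok][:,2]>.142)&(abs(Q[:,0])<14)&(abs(Q[:,1])<60)&(Q[:,2]<90)
    for lo in range(10,80,5):
        k=m&(Q[:,2]>=lo)&(Q[:,2]<lo+5)
        if k.sum(): print(name,lo,k.sum(),'x',Q[k][:,0].min().round(),Q[k][:,0].max().round(),'|y|',abs(Q[k][:,1]).min().round(),abs(Q[k][:,1]).max().round())
an(dict(np.load('w1.npz')),[.5294,-.1349,.235],'w1')
o=env.observe();an(get('wrist'),o['position'],'now');print(o['q'],o['position'],o['ft_force'])
```

```text
w1 30 125 x -10.0 11.0 |y| 29.0 37.0
w1 35 367 x -11.0 12.0 |y| 29.0 43.0
w1 40 468 x -11.0 13.0 |y| 29.0 44.0
w1 45 555 x -11.0 11.0 |y| 29.0 45.0
w1 50 612 x -11.0 11.0 |y| 29.0 44.0
w1 55 679 x -11.0 12.0 |y| 29.0 45.0
w1 60 648 x -11.0 11.0 |y| 29.0 44.0
w1 65 853 x -11.0 7.0 |y| 29.0 41.0
w1 70 400 x -13.0 -1.0 |y| 29.0 53.0
w1 75 1354 x -14.0 13.0 |y| 29.0 60.0
now 25 42 x -10.0 11.0 |y| 9.0 16.0
now 30 208 x -11.0 10.0 |y| 9.0 23.0
now 35 314 x -11.0 11.0 |y| 9.0 24.0
now 40 344 x -11.0 11.0 |y| 9.0 24.0
now 45 412 x -11.0 11.0 |y| 9.0 24.0
now 50 444 x -11.0 11.0 |y| 9.0 24.0
now 55 348 x -11.0 11.0 |y| 9.0 24.0
now 60 847 x -11.0 12.0 |y| 9.0 17.0
now 65 444 x -13.0 10.0 |y| 9.0 32.0
now 70 1298 x -14.0 9.0 |y| 11.0 43.0
now 75 1827 x -14.0 9.0 |y| 11.0 45.0
[-2.70725187e+01  2.62243801e+01  8.30683063e+01 -2.14421690e-03
  7.07110911e+01 -1.06206712e+02] [ 0.52930816 -0.13859312  0.1146985 ] [-0.14083706  0.49219941 -0.32135193]
```

By both cameras, the finger tips are about 30 mm behind the reported TCP (x ±11, y as expected). I'll allow for that from now on. Next I open, go 30 mm lower, then close.

Call:
{"method": "drive_tool", "body": {
  "series": [
    [[0, 0, 0], 0, 0.052],
    [[0, 0, 0], 0, 0.052],
    [[0, 0, 0], 0, 0.052],
    [[0, 0, 0], 0, 0.052],
    [[0, 0.001, 0.01], 0, 0.052],
    [[0, 0.001, 0.02], 0, 0.052],
    [[0, 0.001, 0.028], 0, 0.052],
    [[0, 0.001, 0.028], 0, 0.052]
  ]
}}

```text
time_s: 4.3
position: [0.5288, -0.1372, 0.0851]
tool_rot: [[-0.982, 0.188, -0.003], [0.188, 0.982, 0.001], [0.003, 0.001, -1.0]]
ft_force: [-0.3, 0.0, -0.2]
grip_width: 0.0519
gripper_force: 0.0
```

Call:
{"method": "drive_tool", "body": {
  "series": [
    [[0, 0, 0], 0, 0.02],
    [[0, 0, 0], 0, 0.02],
    [[0, 0, 0], 0, 0.02],
    [[0, 0, 0], 0, 0.02],
    [[0, 0, 0], 0, 0.02],
    [[0, 0, 0], 0, 0.02]
  ],
  "newtons": 40
}}

```text
time_s: 4.9
position: [0.5297, -0.1377, 0.087]
tool_rot: [[-0.982, 0.189, 0.001], [0.189, 0.982, -0.0], [-0.001, -0.0, -1.0]]
ft_force: [-1.1, -1.3, 1.6]
grip_width: 0.0293
gripper_force: 40.7
```

Call:
{"method": "drive_tool", "body": {
  "series": [
    [[0, 0.003, 0], 0, 0.02],
    [[0, 0.006, 0], 0, 0.02],
    [[0, 0.009, 0], 0, 0.02],
    [[0, 0.012, 0], 0, 0.02],
    [[0, 0.014, 0], 0, 0.02],
    [[0, 0.016, 0], 0, 0.02],
    [[0, 0.017, 0], 0, 0.02],
    [[0, 0.017, 0], 0, 0.02],
    [[0, 0.017, 0], 0, 0.02]
  ]
}}

```text
time_s: 5.8
position: [0.5329, -0.1206, 0.087]
tool_rot: [[-0.982, 0.188, 0.001], [0.188, 0.982, 0.0], [-0.001, 0.0, -1.0]]
ft_force: [0.1, -1.1, 5.6]
grip_width: 0.0291
gripper_force: 41.3
```

Run:
```python
from h import *
d=get('wrist'); save(d,'w3.png')
```

```text
(no output)
```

View pics/w3.png

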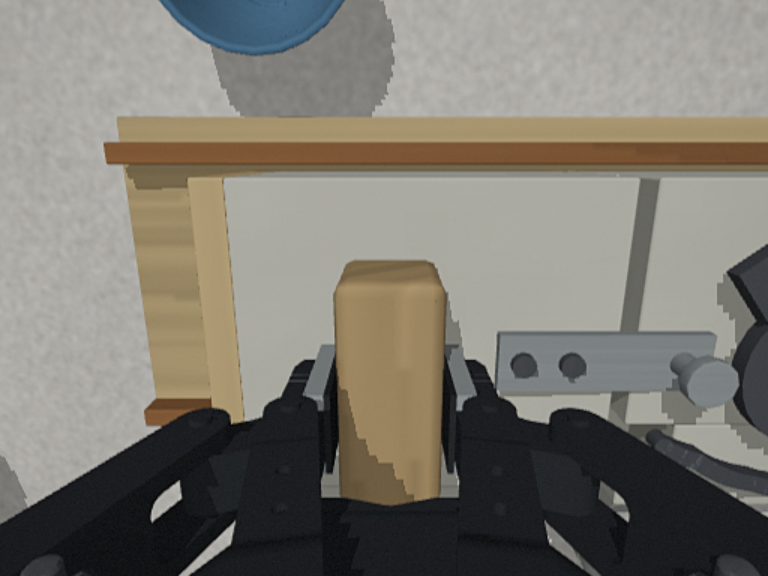

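The block is firmly held, and the seam gap at (638,280) is down to about 6 mm. The stud head at (707,380) is entering the cam. I'll push a little further until the gasket resists.

Call:
{"method": "drive_tool", "body": {
  "series": [
    [[0, 0.001, 0], 0, 0.02],
    [[0, 0.002, 0], 0, 0.02],
    [[0, 0.003, 0], 0, 0.02],
    [[0, 0.0035, 0], 0, 0.02],
    [[0, 0.0035, 0], 0, 0.02],
    [[0, 0.0035, 0], 0, 0.02]
  ]
}}

```text
time_s: 6.45
position: [0.5335, -0.1178, 0.087]
tool_rot: [[-0.982, 0.189, 0.0], [0.189, 0.982, -0.001], [-0.001, -0.001, -1.0]]
ft_force: [-1.0, -4.7, 6.0]
grip_width: 0.0291
gripper_force: 41.3
```

The gasket now resists, with about 4.7 N total. I'll release, rise, and move over to the wing.

Call:
{"method": "drive_tool", "body": {
  "series": [
    [[0, 0.003, 0], 0, 0.052],
    [[0, 0.003, 0], 0, 0.052],
    [[0, 0.003, 0], 0, 0.052],
    [[0, 0.003, 0], 0, 0.052],
    [[0, 0.003, -0.03], 0, 0.052],
    [[0, 0.003, -0.06], 0, 0.05],
    [[0, 0.003, -0.095], 0, 0.05],
    [[0, 0.035, -0.105], -4, 0.05],
    [[0, 0.07, -0.11], -7, 0.05],
    [[0, 0.105, -0.11], -7, 0.05],
    [[0, 0.13, -0.11], -7, 0.05],
    [[0, 0.136, -0.11], -7, 0.05],
    [[0, 0.136, -0.11], -7, 0.05],
    [[0, 0.136, -0.11], -7, 0.05]
  ]
}}

```text
time_s: 7.85
position: [0.5589, 0.0153, 0.1966]
tool_rot: [[-0.998, 0.068, -0.0], [0.068, 0.998, -0.0], [0.0, -0.0, -1.0]]
ft_force: [-0.2, 0.1, 1.0]
grip_width: 0.0496
gripper_force: 0.0
```

Run:
```python
from h import *
d=get('wrist'); save(d,'w4.png')
o=env.observe();P=cloud(d);z=P[...,2];p=np.array(o['position']);R=np.array(o['tool_rot'])
m=(z>.158)&(z<.169)&(d['depth']>0)
k,l,st,c=cv2.connectedComponentsWithStats(m.astype(np.uint8));i=1+np.argmax(st[1:,4]);q=P[l==i]
r=cv2.minAreaRect((q[:,:2]*1000).astype(np.float32));print(r,p,np.degrees(np.arctan2(R[0,1],R[1,1])),o['q'])
print('shift tool',R.T@(np.r_[np.array(r[0])/1000,.16]-p))
```

```text
((557.8464965820312, 15.461782455444336), (11.680822372436523, 59.073829650878906), 85.76388549804688) [0.55891635 0.01505399 0.19664032] 3.931172667875098 [-1.05817129e+01  2.30669023e+01  7.36829768e+01 -1.29880910e-02
  8.32610648e+01 -9.66490137e+01]
shift tool [0.00108739 0.00034087 0.03664049]
```

View pics/w4.png

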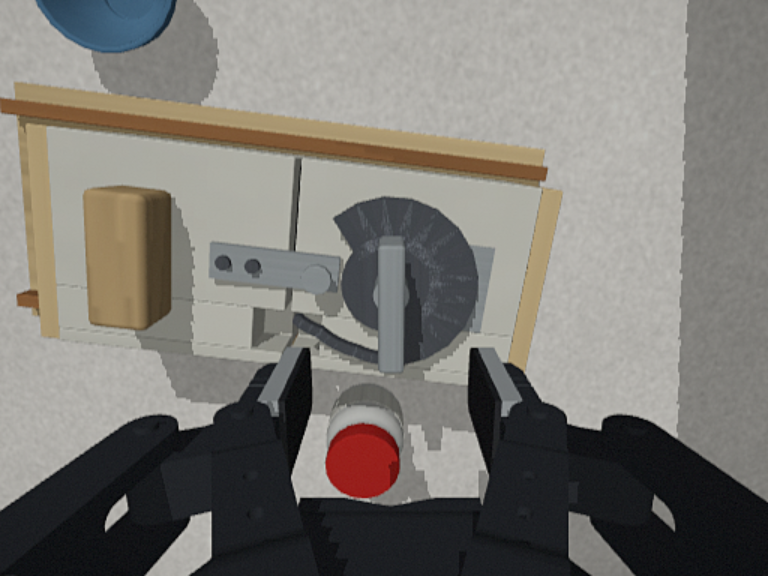

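The wing is centred between the fingers (390,305), and the stud head (318,278) sits at the cam's mouth with the seam nearly shut. I'll go down and grip the wing.

Call:
{"method": "drive_tool", "body": {
  "series": [
    [[0.001, 0, 0.03], 0, 0.045],
    [[0.001, 0, 0.055], 0, 0.045],
    [[0.001, 0, 0.075], 0, 0.045],
    [[0.001, 0, 0.085], 0, 0.045],
    [[0.001, 0, 0.085], 0, 0.045],
    [[0.001, 0, 0.085], 0, 0.005],
    [[0.001, 0, 0.085], 0, 0.005],
    [[0.001, 0, 0.085], 0, 0.005],
    [[0.001, 0, 0.085], 0, 0.005],
    [[0.001, 0, 0.085], 0, 0.005],
    [[0.001, 0, 0.085], 0, 0.005]
  ],
  "newtons": 60
}}

```text
time_s: 9.0
position: [0.5586, 0.0159, 0.1129]
tool_rot: [[-0.998, 0.067, 0.002], [0.067, 0.998, -0.001], [-0.002, -0.001, -1.0]]
ft_force: [-1.4, -1.7, 6.4]
grip_width: 0.0107
gripper_force: 58.9
```

Call:
{"method": "drive_tool", "body": {
  "series": [
    [[0, 0, 0], 5, 0.005],
    [[0, 0, 0], 10, 0.005],
    [[0, 0, 0], 15, 0.005],
    [[0, 0, 0], 20, 0.005],
    [[0, 0, 0], 25, 0.005],
    [[0, 0, 0], 30, 0.005],
    [[0, 0, 0], 35, 0.005],
    [[0, 0, 0], 40, 0.005],
    [[0, 0, 0], 45, 0.005],
    [[0, 0, 0], 45, 0.005],
    [[0, 0, 0], 45, 0.005]
  ]
}}

```text
time_s: 10.1
position: [0.5585, 0.0158, 0.1129]
tool_rot: [[-0.658, 0.753, 0.002], [0.753, 0.658, -0.001], [-0.002, 0.001, -1.0]]
ft_force: [-1.5, -1.6, 6.5]
grip_width: 0.011
gripper_force: 59.1
```

Run:
```python
from h import *
o=env.observe();print(o['wrist_torque'],o['ft_force'],o['position'])
```

```text
[-0.33476533  0.26675829 -0.04288285] [-1.45500761 -1.64558758  6.53099433] [0.55850497 0.01575879 0.11294742]
```

Call:
{"method": "drive_tool", "body": {
  "series": [
    [[0, 0, 0], 5, 0.005],
    [[0, 0, 0], 10, 0.005],
    [[0, 0, 0], 15, 0.005],
    [[0, 0, 0], 20, 0.005],
    [[0, 0, 0], 25, 0.005],
    [[0, 0, 0], 30, 0.005],
    [[0, 0, 0], 34, 0.005],
    [[0, 0, 0], 37, 0.005],
    [[0, 0, 0], 39, 0.005],
    [[0, 0, 0], 39, 0.005],
    [[0, 0, 0], 39, 0.005]
  ]
}}

```text
time_s: 11.2
position: [0.5583, 0.0156, 0.1129]
tool_rot: [[-0.037, 0.999, 0.002], [0.999, 0.037, -0.001], [-0.001, 0.002, -1.0]]
ft_force: [-1.4, -3.0, 6.1]
grip_width: 0.0107
gripper_force: 59.1
```

Run:
```python
from h import *
o=env.observe();R=np.array(o['tool_rot']);print(o['wrist_torque'],o['ft_force'],np.degrees(np.arctan2(R[0,1],R[1,1]))-10.85)
```

```text
[-0.44884577  0.41466389 -0.0689097 ] [-1.39809886 -2.98595045  6.1321446 ] 77.02029696571572
```

Turned 77.0° (1.344 rad), with the stop at 77.3°. I'll turn slightly further to feel it, then release and rise.

Call:
{"method": "drive_tool", "body": {
  "series": [
    [[0, 0, 0], 1, 0.005],
    [[0, 0, 0], 2, 0.005],
    [[0, 0, 0], 2, 0.005]
  ]
}}

```text
time_s: 11.5
position: [0.5584, 0.0156, 0.113]
tool_rot: [[-0.004, 1.0, 0.002], [1.0, 0.004, -0.002], [-0.002, 0.002, -1.0]]
ft_force: [-2.1, -2.8, 7.4]
grip_width: 0.0109
gripper_force: 61.9
```

Run:
```python
from h import *
o=env.observe();R=np.array(o['tool_rot']);print(o['wrist_torque'],np.degrees(np.arctan2(R[0,1],R[1,1]))-10.85)
```

```text
[-0.53589421  0.39591429  1.01437069] 78.91241857760335
```

Call:
{"method": "drive_tool", "body": {
  "series": [
    [[0, 0, 0], 1, 0.045],
    [[0, 0, 0], 1, 0.045],
    [[0, 0, 0], 1, 0.045],
    [[0, 0, 0], 1, 0.045],
    [[0, 0, -0.02], 1, 0.045],
    [[0, 0, -0.05], 1, 0.045],
    [[0, 0, -0.09], 1, 0.045],
    [[0, 0, -0.12], 1, 0.045],
    [[0, 0, -0.13], 1, 0.045],
    [[0, 0, -0.13], 1, 0.045]
  ]
}}

```text
time_s: 12.5
position: [0.5583, 0.0162, 0.2424]
tool_rot: [[0.015, 1.0, 0.002], [1.0, -0.015, -0.0], [-0.0, 0.002, -1.0]]
ft_force: [0.1, -0.0, -1.2]
grip_width: 0.0449
gripper_force: 0.0
```

Run:
```python
from h import *
d=get('wrist'); save(d,'w5.png')
o=env.observe();P=cloud(d);z=P[...,2]
def rc(lo,hi):
    m=(z>lo)&(z<hi)&(d['depth']>0)
    k,l,st,c=cv2.connectedComponentsWithStats(m.astype(np.uint8));i=1+np.argmax(st[1:,4]);print(cv2.minAreaRect((P[l==i][:,:2]*1000).astype(np.float32)))
rc(.158,.169);rc(.134,.143)
```

```text
((558.8577880859375, 15.695268630981445), (11.992501258850098, 60.120845794677734), 1.939405083656311)
((534.3429565429688, -115.30435180664062), (30.205137252807617, 68.93611145019531), 79.13642883300781)
```

View pics/w5.png

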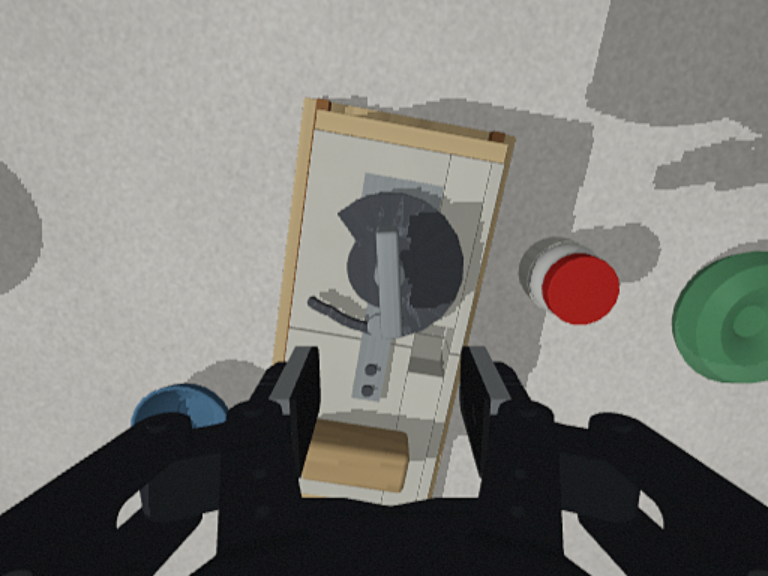

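The view shows the stud caught under the wing (375,322) with the seam shut, and the jar standing where it was. Torque rose to 1 N m at the stop, the wing is at 77° and the block-to-wing distance is 133 mm (gap 0). I'm handing in.

```bash
python3 -c "
from rig import env
print(env.close_job())"
```

```text
the job is handed in; nothing more can be done
None
```

The mould is closed and locked: the cam is at its stop (about 1.35 rad) and the halves are tight (gap measured at about 0). The gripper is clear and the nearby jar looked undisturbed (the bottle and tub weren't re-checked), and I handed the job in at about 12.6 s; no verdict came back.

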